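Click the pull handle onto the pot caddy

TASK

The plant pot stands on a wooden caddy whose loose pull handle, a square metal tube, is stored in the low wooden cubby with only its open end sticking out. Slide the tube out and push its open end onto the caddy's stub, hole upwards, fully home until the spring catch pops up through the hole, then let go; there is no room for fingers beside the stub, so put the tube down and take it again nearer its closed end on the way. Leave the watering can, spray bottle, saucer and trowel where they are.

Things in the scene. Friction and masses are not known exactly. Their poses are not given: they have to be found in the camera images.
- tube: Pull handle: square aluminium tube 180 mm long, 32 x 32 mm outside, 3 mm walls, about 0.2 kg; one end open, the other shut by a black cap. Origin under mid length on its underside; x along the tube to the open end (mouth at x = +90 mm), z up towards the face with the hole, axis at z = 16 mm. Starts lying on the shelf, hole up, closed end in the cubby, its last 60 to 75 mm sticking out.
- tube_mouth (a point): Centre of the tube's open end, on the tube axis (axes as the tube's). The inside is 26 x 26 mm: 1.5 mm play all round on the stub.
- tube_hole (a point): Centre of the rectangular hole (27 mm along the tube, 16 mm wide) in the tube's upper face only, 21 to 48 mm from the mouth (axes as the tube's).
- caddy: Fixed wooden caddy carrying the potted plant. Origin on the shelf straight below the root of its stub; z up; the stub points along the caddy's -x from the front face (x = 0) of a wooden block 120 mm wide and 70 mm high. Behind the block a base board, 200 x 200 x 24 mm. When home, the tube's x lies along the caddy's x, its mouth against the block, its underside 29 mm above the shelf.
- stub_root (a point): Point on the stub's axis in the block's front face, 45 mm above the shelf, where the centre of the tube's mouth ends (axes as the caddy's). The stub is level, square, 23 x 23 mm, steel.
- stub_nose (a point): Tip of the stub, 70 mm from its root; the last 12 mm taper to a round 14 mm nose. Wooden cheeks on both sides (inner faces 24 mm from the stub's axis, 10 mm thick, 56 mm high) reach from the block to 11 mm beyond this tip and leave only 8 mm beside the tube: fingers must hold the tube farther back than the cheeks.
- pot_top (a point): Middle of the top of the fixed dark silicone pot, 136 mm wide, 149 mm above the shelf, 135 mm behind the block's front face; leaves up to 0.25 m.
- catch (a joint): Spring catch in the stub's upper face: steel tongue 23 mm long (23 to 46 mm from the block), 10 mm wide, ramp rising towards the block. 0 m = fully up, 7.5 mm above the stub; grows to 0.0085 m pressed down. Spring 1 N up, 3 N down; the tube's end rides up the ramp and presses it by itself (5 to 12 N of push) and it snaps up in the hole.
- cubby: Fixed low wooden cubby, 140 mm deep, 68 mm wide, 48 mm high with its roof, inside 48 mm wide and 38 mm high, no floor. Origin on the shelf at the middle of its open side, which faces its +x; the tube slides out along that +x over the bare shelf.
- watering_can: Bystander: grey plastic watering can, 112 mm wide body, 155 mm high, about 240 mm over spout and handle. Origin under the middle of its body.
- spray_bottle: Bystander: green glass spray bottle, 72 mm wide, 180 mm high. Origin under its middle.
- saucer: Bystander: white ceramic saucer, 140 mm wide, 22 mm high. Origin under its middle.
- trowel: Bystander: steel garden trowel with a wooden handle, about 300 mm long, lying flat. Origin near its middle, blade towards its x.
Mind the look-alikes: they are no part of the job. Several things have the shape of the tube; the one meant has the colours described above. There is more than one size of the cubby; the one meant has the size given above.

How it is judged:
By the outcome, as a careful person would: the job done as asked, in the order asked, and still so for the second after the job is handed in, with the robot touching nothing.
It also fails if it takes over 50 s, if anything falls off the work surface, if the arm or the gripper's body presses on something with over 40 N, if the wrist force passes 120 N, or if a joint passes its speed limit or range.

ROBOT

A 6-joint arm with a two-finger parallel gripper is mounted at the origin on the work surface. World frame = base frame: x ahead of the robot, y to its left, z up, the work surface at z = 0. Lengths are in mm, angles in rad, forces in N, time in s.
With the tool pointing down it reaches from about 275 to 750 mm from the base axis. Payload 10.2 kg.
Tool frame: the origin (TCP) lies at the very end of the fingers, on their centre line; the grasp point (between the pads) lies behind it (ctrl.grasp_offset is the z of the grasp point in the tool frame, in mm); z points along the fingers, y is the direction in which the jaws open and shut (so a half turn about z gives the same grasp; the last joint's range is limited). The gripper opens to 85 mm and grips with 20 to 120 N. Pads are 22 mm wide; open, the fingers measure 114 mm over their backs; the gripper's body (76 mm by 85 mm) begins 54 mm behind the grasp point. The pads swing forward as they close: fully open they stand 13 mm farther back than shut.
Start: joints at [-0.223, 0.313, 1.498, -0, 1.331, -0.223], TCP at [525.006, -0.013, 231.294] pointing down, gripper open.
Joint ranges: [-2.94, 2.94], [-0.97, 2.17], [0.19, 2.56], [-1.23, 4.37], [0.02, 3.11], [-2.88, 2.88]. Speed limits (rad/s): [2.39, 2.39, 3.01, 3.14, 3.14, 3.14].

INTERFACE

Orientations are given as a unit quaternion [w, x, y, z].
In Python, from rig import ctrl, capture, job gives the robot as it stands. The module is installed in compiled form; this text tells all that it offers.
- The arm moves only by the tool move_arm, never from a script. Its argument "series" is a list of rows, each a list of 7 numbers: the turn, a rotation vector about the tool's x, y, z in rad, then the shift along the tool's x, y, z in cm, then the opening, from 0 (shut) to 1 (fully open). A call has 1 to 5 rows; each row is the pose to reach, as a shift and turn from the pose measured when the call began, along the tool's axes at that moment; what a row does not reach only later rows make up. A row lasts 1/12 s, in which the tool goes at most 41.7 mm and 7.16 degrees, less where a joint would pass 70% of its speed; a pose out of reach is approached as far as the arm can. A call with a gripper value outside its range is refused whole. The fingers move at their own pace and stop on an object; "grip_force" is the grip in N (left out, the last holds). Time passes only in rows, so rows that repeat a pose let the fingers close. It gives the time, the measured TCP pose, the force and the opening at its end, in the units of the state.
- ctrl.sense(): the state, without advancing time (a new reading comes with each control period).
- capture(name): name is "scene" or "side" or "wrist"; returns a dict with "frame" (400x640x3 uint8, red, green, blue), "mtx" (3x3 intrinsics, pixels), "dist" ([k1, k2, p1, p2, k3] as OpenCV has them; the pictures are not rectified), "R" (3x3) and "t" (3): a world point X has camera coordinates R X + t. Camera axes: x right, y down, z forward; pixel columns grow to the right and rows downward; lengths in mm; the calibration is good to about 2 mm. A picture is of the moment at which its call begins. There is no depth.
- job.finish_job(): hands the job in, once; it reports no verdict.
The state is a dict: "time_s": time; "joints": joint angles; "dq": joint speeds; "tau": joint torques, N m; "eef_pos": TCP position; "ee_rot": TCP orientation; "force": force on the tool from outside, world axes, zero at the start; "wrist_torque": the same for the moment, N m; "grip_width": opening from 0.0 (shut) to 1.0 (fully open).
Only numpy, scipy, OpenCV 4.12 (cv2) and the standard library are available. Lean on these libraries where they do the work, as an engineer would, in place of code of your own. Each camera call takes 0.05 s, during which the arm holds its last target.

## Working session

There is one attempt and no reset: what is moved stays moved. The work goes in short steps, Python scripts to look and compute and a tool call to move; the robot and the scene stay as the last step left them, time stands still between calls to the robot, and variables do not carry over. Pictures are saved under pics/ and viewed, and the job is handed in when it is done.

Besides the shell and the picture viewer there is one more tool, called after "Request:" as name(argument=value, ...) on one line, values as JSON. move_arm: Moves the arm, as the interface text tells. Its arguments: {"type":"object","properties":{"series":{"type":"array","items":{"type":"array","items":{"type":"number"}}},"grip_force":{"type":"number"}},"required":["series"]}

```bash
ls; mkdir -p pics
python3 - <<'E'
from rig import ctrl,capture,job
import cv2,numpy as np
s=ctrl.sense();print(s['time_s'],s['eef_pos'],s['ee_rot'],s['grip_width'],ctrl.grasp_offset)
for n in['scene','side','wrist']:
    c=capture(n);cv2.imwrite(f'pics/{n}0.png',c['frame'][:,:,::-1])
    R=np.array(c['R']);print(n,(-R.T@c['t']).round(),R[2].round(2),c['mtx'][0][0],c['dist'])
E
```

```text
pics
0.0 [5.24765202e+02 4.85141844e-02 2.30751879e+02] [-5.14227792e-04  7.07100751e-01  7.07112546e-01 -3.31596329e-04] 1.0007443985700526 -18.700000000000003
scene [1123. -133. 1126.] [-0.5   0.03 -0.86] 414.10020947397885 [-0.06519929  0.          0.          0.          0.        ]
side [  90.  975. 1077.] [ 0.28 -0.72 -0.64] 485.0747077530353 [-0.13280065  0.          0.          0.          0.        ]
wrist [525.  68. 373.] [-0.   -0.27 -0.96] 292.3081898208524 [-0.03547909  0.          0.          0.          0.        ]
```

View pics/scene0.png

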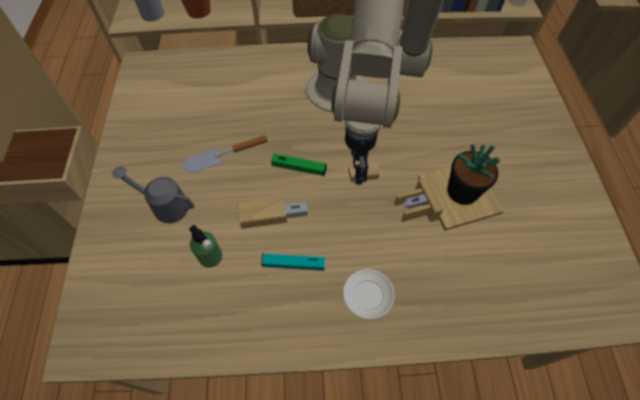

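View pics/side0.png

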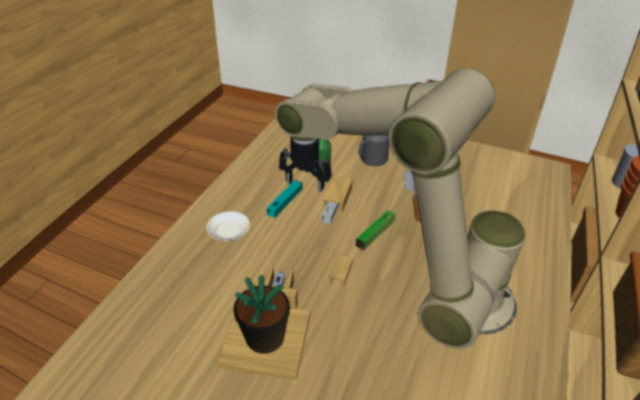

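View pics/wrist0.png

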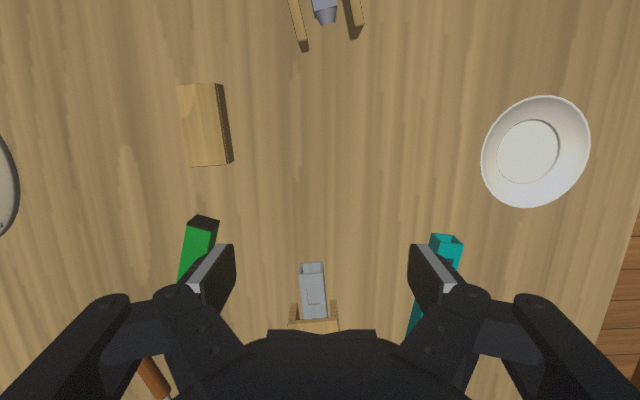

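Scene view: the grey tube shows at (296,209), sticking out of the cubby at (263,212). Things that could be mistaken for it are the green tube (299,164), the teal tube (293,261) and the grey stub on the caddy (415,201). The small wooden piece at (365,172) could pass for the cubby. By the description I choose the grey tube at (296,209), and I'll check it in a crop.

```bash
cat > h.py <<'E'
from rig import ctrl,capture,job
import cv2,numpy as np
def cap(n,name=None):
    c=capture(n)
    c={k:(v if isinstance(v,str) else np.array(v)) for k,v in c.items()}
    if name: cv2.imwrite(f'pics/{name}.png',c['frame'][:,:,::-1])
    return c
def ray(c,p):
    u=cv2.undistortPoints(np.array([[p]],float),c['mtx'],c['dist'])[0,0]
    d=c['R'].T@np.array([u[0],u[1],1]); return -c['R'].T@c['t'], d/np.linalg.norm(d)
def plane(c,p,z):
    o,d=ray(c,p); return o+d*(z-o[2])/d[2]
def tri(c1,p1,c2,p2):
    o1,d1=ray(c1,p1);o2,d2=ray(c2,p2)
    A=np.stack([d1,-d2],1);s=np.linalg.lstsq(A,o2-o1,rcond=None)[0]
    a=o1+s[0]*d1;b=o2+s[1]*d2
    return (a+b)/2,np.linalg.norm(a-b)
def proj(c,X):
    return cv2.projectPoints(np.array(X,float).reshape(-1,1,3),cv2.Rodrigues(c['R'])[0],c['t'].astype(float),c['mtx'],c['dist'])[0][:,0]
def crop(c,x0,y0,x1,y1,k,name):
    im=cv2.resize(c['frame'][y0:y1,x0:x1,::-1],None,fx=k,fy=k,interpolation=cv2.INTER_CUBIC)
    for x in range((x0+9)//10*10,x1,10):
        cv2.putText(im,str(x),(int((x-x0+.5)*k),8),0,.3,(0,0,255));cv2.line(im,(int((x-x0+.5)*k),10),(int((x-x0+.5)*k),16),(0,0,255))
    for y in range((y0+9)//10*10,y1,10):
        cv2.putText(im,str(y),(0,int((y-y0+.5)*k)),0,.3,(0,0,255));cv2.line(im,(20,int((y-y0+.5)*k)),(26,int((y-y0+.5)*k)),(0,0,255))
    cv2.imwrite(f'pics/{name}.png',im)
E
python3 - <<'E'
from h import *
c=cap('wrist');crop(c,270,240,370,340,6,'w1');crop(c,270,0,390,60,6,'w2')
c=cap('scene');crop(c,230,185,330,235,8,'s1');crop(c,390,140,510,230,6,'s2')
E
```

```text
(no output)
```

View pics/w1.png

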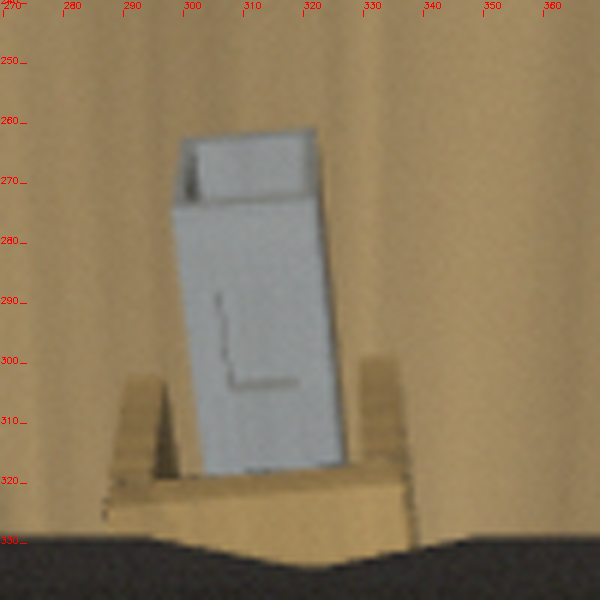

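View pics/w2.png

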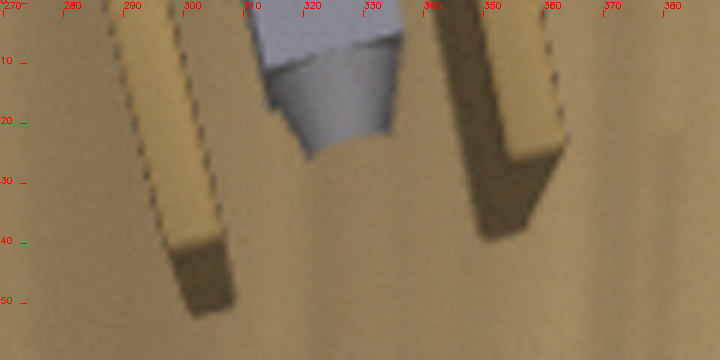

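View pics/s1.png

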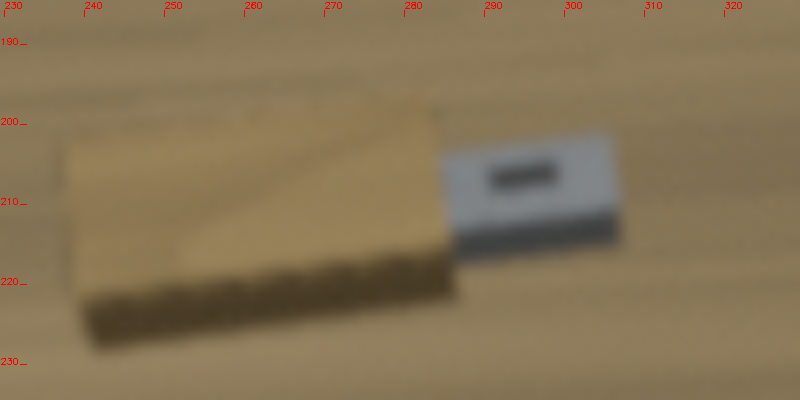

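View pics/s2.png

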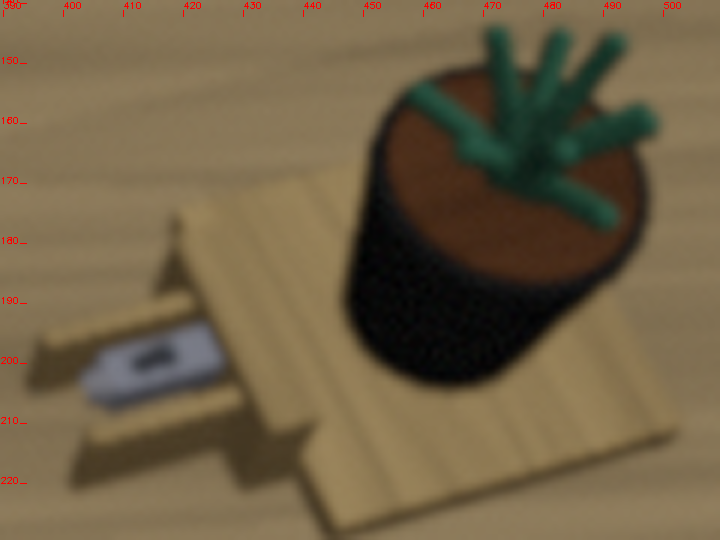

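Run:
```python
from h import *
np.set_printoptions(precision=1,suppress=True)
w=cap('wrist');s=cap('scene')
for a,b,n in [((321.3,273),(305.6,210.3),'mouth top +x'),((298.,274.3),(304.8,201.3),'mouth top -x'),((335,320),(285,216),'cubby roof front +x'),((325,317),(285,213.5),'tube at roof+x')]:
    p,e=tri(w,a,s,b);print(n,p,e,'wrist@32',plane(w,a,32),'scene@32',plane(s,b,32))
print('tube left far',plane(w,(303,319),32),plane(w,(326,317.5),32))
print('roof',plane(w,(287,325),48),plane(w,(336.5,321),48),plane(w,(293,320),48),plane(w,(333,317),48))
# caddy
for a,b,n in [((308,41-.5),(395,196),'cheek-x? tip'),((320.5,26),(0,0),'nose l'),((333,21.5),(0,0),'nose r'),((313,11),(0,0),'shoulder l'),((335,5),0,'shoulder r')]:
    if b!=0 and b!=(0,0): print(n,tri(w,a,s,b))
    print(n,plane(w,a,45),plane(w,a,56.5),plane(w,a,56))
print('scene nose top',plane(s,(403,202.5),52))
print('stub top at block',plane(s,(422,192.5),56.5),plane(s,(427,200.5),56.5))
print('stub shoulder',plane(s,(405,199.5),56.5),plane(s,(408.5,207.5),56.5))
print('block top corners',plane(s,(418,175),70),plane(s,(434,212),70))
print('cheek tips',plane(s,(395.5,196),56),plane(s,(404,213),56))
print('w cheek tips',[plane(w,p,56) for p in [(297,41),(305.5,39.5),(354.5,27),(362.5,25)]])
print('saucer',plane(w,(535,152),22),'green',plane(w,(205,218),32),'teal',plane(w,(445,238),32))
```

```text
mouth top +x [ 524.4 -135.7   28.7] 1.1141748945138112 wrist@32 [ 524.8 -133.3   32. ] scene@32 [ 525.8 -136.    32. ]
mouth top -x [ 493.6 -136.8   29.9] 0.8395616592864887 wrist@32 [ 494.1 -135.2   32. ] scene@32 [ 494.4 -137.1   32. ]
cubby roof front +x [ 544.5 -198.7   40.6] 3.127239605762337 wrist@32 [ 543.9 -207.1   32. ] scene@32 [ 541.4 -198.3   32. ]
tube at roof+x [ 531.5 -199.3   33.1] 4.283075867213959 wrist@32 [ 530.  -202.1   32. ] scene@32 [ 532.9 -198.1   32. ]
tube left far [ 499.5 -205.5   32. ] [ 531.4 -202.9   32. ]
roof [ 479.2 -202.3   48. ] [ 545.  -195.7   48. ] [ 487.4 -194.3   48. ] [ 540.3 -189.4   48. ]
cheek-x? tip (array([511.7, 134.1,  65.5]), np.float64(4.198555364179627))
cheek-x? tip [511.  140.8  45. ] [511.4 138.2  56.5] [511.4 138.3  56. ]
nose l [523.7 154.3  45. ] [523.8 151.3  56.5] [523.8 151.4  56. ]
nose r [536.3 158.4  45. ] [535.9 155.3  56.5] [535.9 155.4  56. ]
shoulder l [516.2 168.   45. ] [516.5 164.5  56.5] [516.5 164.7  56. ]
shoulder r [538.2 173.5  45. ] [537.7 169.8  56.5] [537.7 169.9  56. ]
scene nose top [528.  155.8  52. ]
stub top at block [499.5 218.   56.5] [528.  227.8  56.5]
stub shoulder [520.6 162.3  56.5] [548.3 168.2  56.5]
block top corners [444.7 212.9  70. ] [575.  236.3  70. ]
cheek tips [506.5 135.8  56. ] [565.5 151.9  56. ]
w cheek tips [array([500.5, 137.9,  56. ]), array([509. , 139.3,  56. ]), array([557. , 150.6,  56. ]), array([564.8, 152.4,  56. ])]
saucer [785.5  25.1  22. ] green [379.7 -56.7  32. ] teal [682.3 -83.5  32. ]
```

Crop check: the chosen tube is grey with its hole up and its mouth facing +y. It sticks out about 68 mm from a cubby about 66 mm wide. The mouth-top triangulates to z≈29–30 (expected 32). The stub runs at a yaw of about 103° and the tube at about 95°. Next I move over the exposed end.

Request:
move_arm(series=[[0,0,-0.02,-3.5,-0.3,2,1],[0,0,-0.04,-7.2,-0.6,4.5,1],[0,0,-0.06,-11,-0.9,7,1],[0,0,-0.085,-14,-1.1,9,1],[0,0,-0.085,-16.5,-1.3,10,1]], grip_force=50)

```text
time_s: 0.77
eef_pos: [510.5, -166.9, 128.5]
ee_rot: [-0.002, 0.676, 0.737, -0.001]
force: [0.2, -0.3, 0.2]
grip_width: 0.999
```

Request:
move_arm(series=[[0,0,0,0,0,0,1]])

```text
time_s: 0.85
eef_pos: [509.2, -170.4, 126.2]
ee_rot: [-0.003, 0.678, 0.735, -0.001]
force: [-0.0, 0.8, -1.1]
grip_width: 1.0
```

Run:
```python
from h import *
c=cap('wrist','w3');s=ctrl.sense();print(s['time_s'],s['eef_pos'],s['ee_rot'],s['force'])
```

```text
0.9 [ 509.44598133 -168.70934049  126.84442441] [-0.00322489  0.67758046  0.73544092 -0.00098589] [ 0.15696029  0.19481972 -0.27204255]
```

View pics/w3.png

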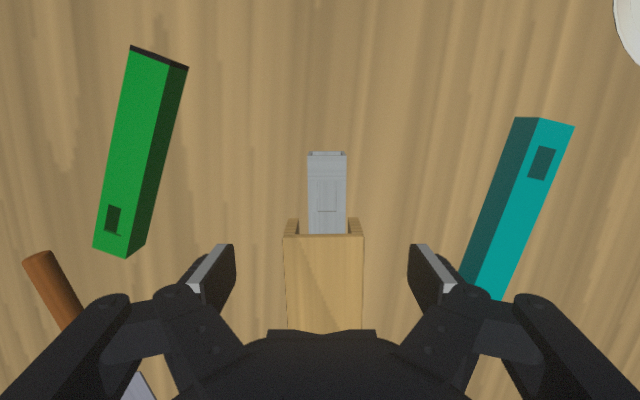

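The tube is centred with its sides at columns 307–347 and its mouth at row 153. The cubby front is at row 235.

Run:
```python
from h import *
np.set_printoptions(precision=1,suppress=True)
c=cap('wrist');crop(c,290,140,370,250,7,'w4')
f=c['frame'].astype(int)
for r in [165,175,185,200,215,225,230]:
    row=f[r,295:360]; m=(row[:,2]-row[:,0])>-8
    i=np.where(m)[0]+295; a,b=i.min(),i.max()+1
    print(r,a,b,plane(c,(a-.5,r),32),plane(c,(b-.5,r),32),(plane(c,(a-.5,r),32)+plane(c,(b-.5,r),32))/2)
print(plane(c,(307,156),32),plane(c,(346,156),32),plane(c,(327,235),48))
R=cv2.Rodrigues
from scipy.spatial.transform import Rotation as Ro
q=ctrl.sense()['ee_rot'];print(Ro.from_quat([q[1],q[2],q[3],q[0]]).as_matrix().round(3))
```

```text
165 308 346 [ 495.1 -141.8   32. ] [ 526.1 -139.2   32. ] [ 510.6 -140.5   32. ]
175 308 345 [ 495.7 -150.1   32. ] [ 526.1 -147.5   32. ] [ 510.9 -148.8   32. ]
185 308 345 [ 496.3 -158.5   32. ] [ 527.  -155.9   32. ] [ 511.7 -157.2   32. ]
200 308 345 [ 497.2 -171.5   32. ] [ 528.4 -168.9   32. ] [ 512.8 -170.2   32. ]
215 309 345 [ 499.  -184.8   32. ] [ 529.8 -182.2   32. ] [ 514.4 -183.5   32. ]
225 309 344 [ 499.7 -194.    32. ] [ 529.9 -191.4   32. ] [ 514.8 -192.7   32. ]
230 309 344 [ 500.  -198.6   32. ] [ 530.3 -196.1   32. ] [ 515.2 -197.3   32. ]
[ 494.2 -134.4   32. ] [ 525.7 -131.8   32. ] [ 515.6 -195.1   48. ]
[[-0.1  1.  -0. ]
 [ 1.   0.1  0. ]
 [ 0.  -0.  -1. ]]
```

View pics/w4.png

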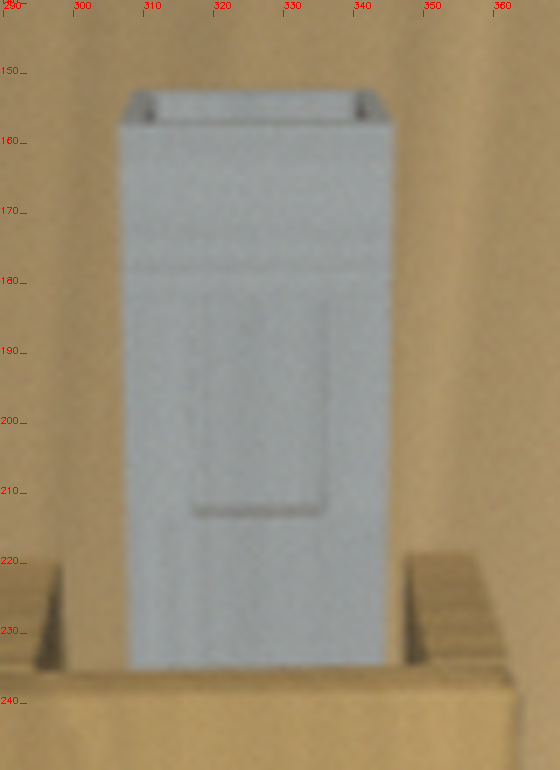

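Request:
move_arm(series=[[0,0,0,0.3,0.15,3.5,1],[0,0,0,0.7,0.35,7,1],[0,0,0,0.7,0.35,10,1],[0,0,0,0.7,0.35,11.7,1],[0,0,0,0.7,0.35,11.8,1]])

```text
time_s: 1.37
eef_pos: [511.4, -157.6, 7.6]
ee_rot: [-0.005, 0.676, 0.736, -0.001]
force: [0.5, 0.6, -0.1]
grip_width: 1.002
```

Request:
move_arm(series=[[0,0,0,0,0,0,1]])

```text
time_s: 1.45
eef_pos: [512.1, -156.9, 8.5]
ee_rot: [-0.004, 0.676, 0.737, -0.001]
force: [0.2, -0.0, 0.6]
grip_width: 1.002
```

Request:
move_arm(series=[[0,0,0,-0.2,0,0.3,1],[0,0,0,-0.2,0,0.3,0],[0,0,0,-0.2,0,0.3,0],[0,0,0,-0.2,0,0.3,0],[0,0,0,-0.2,0,0.3,0]])

```text
time_s: 1.87
eef_pos: [512.5, -159.1, 6.0]
ee_rot: [-0.004, 0.676, 0.737, -0.001]
force: [0.0, -0.4, 0.2]
grip_width: 0.453
```

Request:
move_arm(series=[[0,0,0,0,0,0,0],[0,0,0,0,0,0,0]])

```text
time_s: 2.03
eef_pos: [512.7, -159.1, 6.3]
ee_rot: [-0.004, 0.676, 0.737, -0.001]
force: [0.7, -0.1, 2.4]
grip_width: 0.364
```

Run:
```python
from h import *
c=cap('wrist','w5');s=ctrl.sense();print(s['time_s'],s['eef_pos'],s['ee_rot'],s['force'],s['grip_width'])
```

```text
2.0833 [ 512.63308866 -159.13901086    6.34487919] [-0.00371633  0.67609913  0.73680089 -0.00077301] [-0.93764137  1.5403794   1.3277755 ] 0.36036519367209224
```

View pics/w5.png

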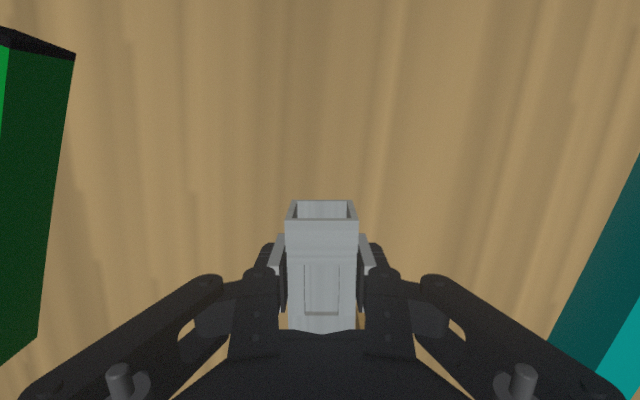

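The fingers have closed on the tube (opening ≈31 mm) and the pads sit on both sides of the mouth end. Next I slide it out.

Request:
move_arm(series=[[0,0,0,0,0,0,0],[0,0,0,1,0,0,0],[0,0,0,2.5,0,0,0],[0,0,0,4.5,0,0,0],[0,0,0,6.5,0,0,0]])

```text
time_s: 2.5
eef_pos: [506.5, -92.5, 6.4]
ee_rot: [-0.004, 0.676, 0.737, -0.001]
force: [0.4, -0.6, -0.8]
grip_width: 0.368
```

Run:
```python
from h import *
c=cap('scene');crop(c,230,140,350,230,6,'s3');s=ctrl.sense();print(s['time_s'],s['eef_pos'],s['ee_rot'],s['force'],s['grip_width'])
```

```text
2.55 [505.8411551  -89.28595221   6.37259118] [-0.00490254  0.67531822  0.73750976 -0.00079077] [-0.73451308  5.9171252   1.25385611] 0.3646770631027601
```

View pics/s3.png

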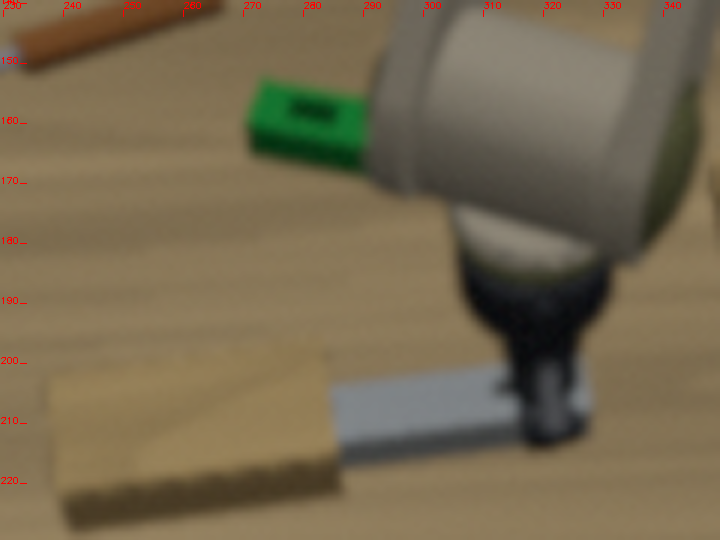

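The tube now shows from column 284 to about 327, so it is coming out straight. I keep pulling.

Request:
move_arm(series=[[0,0,0,2,0,0,0],[0,0,0,4,0,0,0],[0,0,0,6,0,0,0],[0,0,0,7.5,0,0,0],[0,0,0,8,0,0,0]])

```text
time_s: 2.97
eef_pos: [498.0, -7.1, 6.7]
ee_rot: [-0.005, 0.674, 0.738, -0.001]
force: [0.0, -0.2, -1.3]
grip_width: 0.369
```

Request:
move_arm(series=[[0,0,0,0,0,0,0],[0,0,0,0,0,0,0.8],[0,0,0,0,0,0,1],[0,0,0,0,0,0,1],[0,0,0,0,0,0,1]])

```text
time_s: 3.38
eef_pos: [498.1, -7.7, 6.8]
ee_rot: [-0.005, 0.675, 0.738, -0.001]
force: [-0.4, 0.3, 0.2]
grip_width: 0.91
```

Request:
move_arm(series=[[0,0,0,0,0,0,1],[0,0,0,0,0,-3.5,1],[0,0,0,0,0,-7,1],[0,0,0,-2,0,-10,1],[0,0,0,-4,0,-12,1]])

```text
time_s: 3.8
eef_pos: [503.5, -48.7, 129.6]
ee_rot: [-0.004, 0.674, 0.738, -0.0]
force: [0.4, 0.8, 0.7]
grip_width: 1.006
```

Request:
move_arm(series=[[0,0,0,0,0,0,1]])

```text
time_s: 3.88
eef_pos: [505.4, -51.9, 133.3]
ee_rot: [-0.0, 0.675, 0.738, 0.001]
force: [-0.6, 0.6, 0.4]
grip_width: 1.001
```

Run:
```python
from h import *
c=cap('wrist','w6');s=ctrl.sense();print(s['time_s'],s['eef_pos'],s['ee_rot'],s['force'],s['grip_width'])
c=cap('scene','s6')
```

```text
3.9333 [504.64734752 -50.39524766 131.69758555] [-0.00144815  0.67508445  0.73773866  0.00074811] [-0.35649869 -0.08939747  0.34045366] 1.0023310070842055
```

View pics/w6.png

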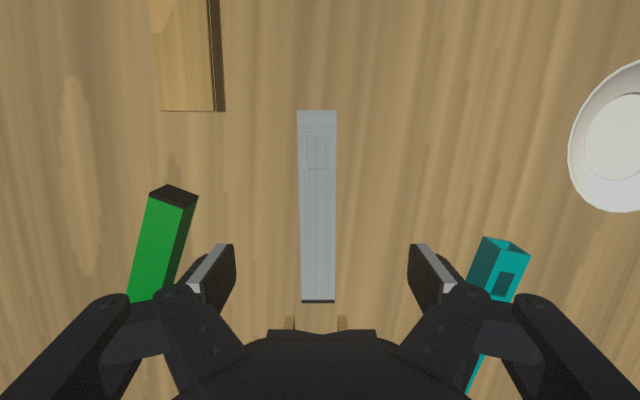

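View pics/s6.png

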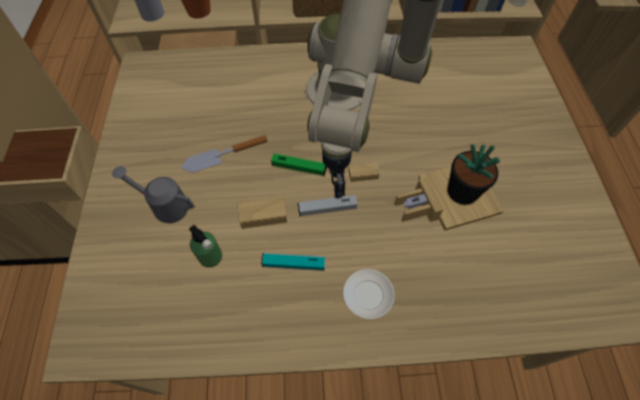

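The tube lies fully out of the cubby. It spans rows 110–302 in the wrist view, hole up and black cap at the bottom. I measure its line, then look at the stub up close.

```bash
cat > tube.py <<'E'
from h import *
np.set_printoptions(precision=1,suppress=True)
def tube(c,r0,r1,x0,x1,z=32):
    f=c['frame'].astype(int);P=[]
    for r in range(r0,r1,5):
        row=f[r,x0:x1]; i=np.where((row[:,2]-row[:,0])>-8)[0]+x0
        A=plane(c,(i.min()-.5,r),z);B=plane(c,(i.max()+.5,r),z);P.append(np.r_[(A+B)[:2]/2,np.linalg.norm(A-B)])
    P=np.array(P);k=np.polyfit(P[:,1],P[:,0],1);print('slope dx/dy',k[0].round(4),'x@y=0',k[1],'width',P[:,2].mean(),P[:,2].std(),'res',(P[:,0]-np.polyval(k,P[:,1])).std())
    return k
E
python3 - <<'E'
from tube import *
c=cap('wrist');k=tube(c,125,295,280,350)
f=c['frame'].astype(int);print(f[100:120,316].sum(1),f[292:308,316].sum(1))
print('mouth@32',plane(c,(316,110),32),plane(c,(316,110),0),'end@32',plane(c,(316,299.5),32))
E
```

```text
slope dx/dy -0.0942 x@y=0 496.38308468503857 width 30.962092291651835 0.3496202964143634 res 0.18836370693059337
[378 384 386 381 388 384 383 378 388 392 390 395 388 397 426 445 444 434
 447 446] [460 452 455 454 459 449 449 461 449 457 454 449 395 243 141 150]
mouth@32 [492.4  21.6  32. ] [491.7  22.    0. ] end@32 [ 507.1 -150.5   32. ]
```

Request:
move_arm(series=[[0,0,-0.03,4,0.5,-1,1],[0,0,-0.06,8,1.0,-2.5,1],[0,0,-0.1,12,1.5,-4,1],[0,0,-0.13,15,2.5,-5,1],[0,0,-0.13,16,3.5,-6,1]])

```text
time_s: 4.45
eef_pos: [522.5, 118.5, 188.8]
ee_rot: [-0.006, 0.623, 0.782, -0.0]
force: [-0.3, -0.8, 0.0]
grip_width: 0.999
```

Request:
move_arm(series=[[0,0,0,0,0,0,1],[0,0,0,0,0,0,1]])

```text
time_s: 4.62
eef_pos: [521.6, 119.7, 187.2]
ee_rot: [-0.007, 0.622, 0.783, -0.001]
force: [-0.2, -0.5, -1.0]
grip_width: 1.0
```

Run:
```python
from h import *
c=cap('wrist','w7');s=ctrl.sense();print(s['time_s'],s['eef_pos'],s['ee_rot'],s['force'],s['grip_width'])
```

```text
4.6667 [521.41650616 118.6816276  186.97836535] [-0.00694913  0.62254452  0.78255192 -0.00158809] [-0.90816195 -0.45244637  0.7612999 ] 0.9980905099592307
```

View pics/w7.png

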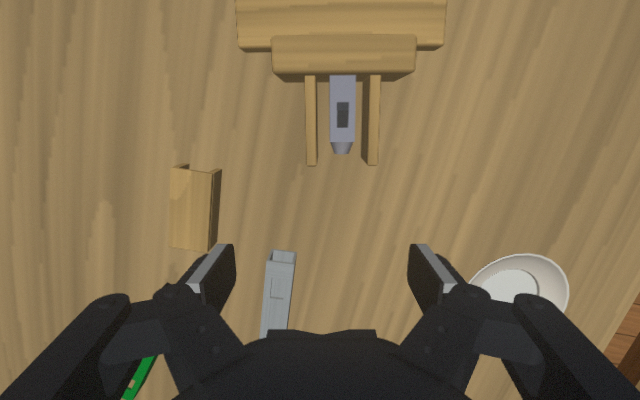

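Wrist view: the stub runs down columns 330–355 with its nose at (342,153). The cheeks end at (312,165) and (373,165), and the block's front edge is at row ~78. I crop and measure.

Run:
```python
from tube import *
c=cap('wrist');crop(c,260,20,430,180,4.5,'w8')
k=tube(c,85,138,320,364,56.5)
s=cap('scene');crop(s,390,170,450,230,9,'s8')
cv2.imwrite('pics/x.png',s['frame'])
```

```text
slope dx/dy -0.2353 x@y=0 567.0617254117075 width 22.856778551357447 0.2434261030518479 res 0.11521852769250182
```

View pics/w8.png

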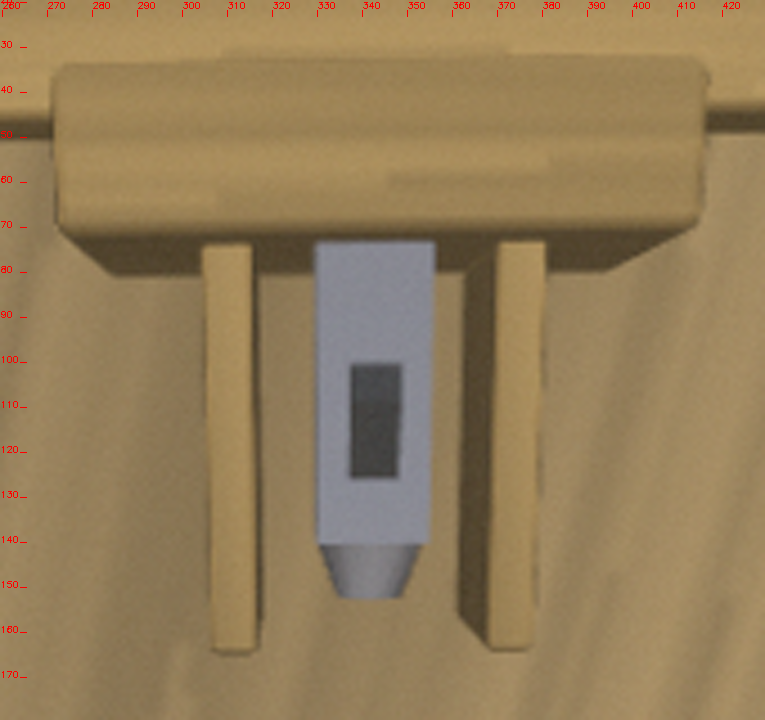

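View pics/s8.png

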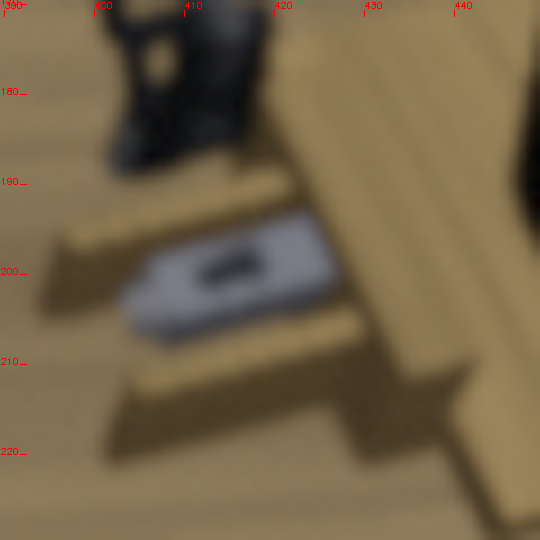

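Run:
```python
from tube import *
c=cap('wrist');s=cap('scene')
for n,a,b in [('root top l/far',(327.7,73.5),(424,193.3)),('root top r',(353.8,73.5),(427.3,201.8)),('shoulder l',(327.7,140),(405.5,199.5)),('shoulder r',(353,140),(408.5,207.5)),('cheek tip l outer',(305.5,165),(396,197)),('cheek tip r',(376,164),(404,213))]:
    p,e=tri(c,a,s,b);print(n,p,round(e,1),'w@56.5',plane(c,a,56.5))
print('nose',plane(c,(340.5,152),45))
A=plane(c,(340.7,73.5),56.5);B=plane(c,(340.7,140),56.5);print('len(58)',np.linalg.norm(A-B),A,B)
for r in(165,):print('cheek gap mid',plane(c,(316,r),56),plane(c,(367,r),56))
print('block',plane(c,(272,69),70),plane(c,(413,69),70))
```

```text
root top l/far [503.  221.1  58. ] 3.9 w@56.5 [502.3 219.5  56.5]
root top r [526.  228.8  45.6] 5.4 w@56.5 [524.5 224.6  56.5]
shoulder l [516.4 164.3  50.3] 2.9 w@56.5 [515.5 163.5  56.5]
shoulder r [540.6 169.9  43.8] 4.1 w@56.5 [538.2 168.7  56.5]
cheek tip l outer [502.1 136.9  46. ] 6.4 w@56.5 [500.4 136.1  56.5]
cheek tip r [565.2 152.   55.4] 0.2 w@56.5 [564.9 152.1  56.5]
nose [530.5 154.2  45. ]
len(58) 57.51514275140648 [513.4 222.   56.5] [527.1 166.2  56.5]
cheek gap mid [510.1 138.3  56. ] [557.  149.1  56. ]
block [456.6 210.9  70. ] [570.6 237.2  70. ]
```

Request:
move_arm(series=[[0,0,0.03,-4,-1.2,1,1],[0,0,0.06,-8,-2.4,2,1],[0,0,0.09,-12,-3.6,3,1],[0,0,0.12,-16,-4.8,4,1],[0,0,0.133,-19.5,-5.9,5,1]])

```text
time_s: 5.28
eef_pos: [506.8, -85.3, 137.2]
ee_rot: [-0.006, 0.675, 0.738, -0.001]
force: [1.6, 0.5, 0.2]
grip_width: 1.001
```

Request:
move_arm(series=[[0,0,0,-1.5,0,0.7,1],[0,0,0,-1.9,0,1.5,1],[0,0,0,-1.9,0,1.5,1]])

```text
time_s: 5.53
eef_pos: [507.3, -105.1, 120.4]
ee_rot: [-0.008, 0.676, 0.737, -0.002]
force: [-0.6, 0.4, 0.0]
grip_width: 1.001
```

Run:
```python
from tube import *
c=cap('wrist','w9');s=ctrl.sense();print(s['time_s'],s['eef_pos'],s['ee_rot'],s['force'],s['grip_width'])
```

```text
5.5833 [ 507.7 -104.   121.3] [-0.   0.7  0.7 -0. ] [0.4 0.8 0.9] 1.001021622615949
```

View pics/w9.png

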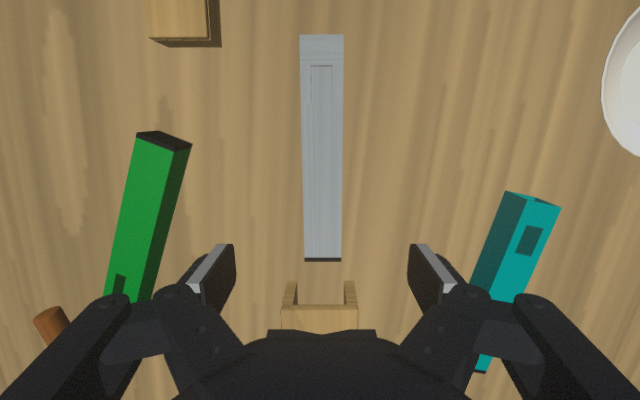

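Run:
```python
from tube import *
c=cap('wrist');k=tube(c,60,250,285,360)
crop(c,290,25,355,75,9,'w10')
for r in (35,38,50,257,260,262): print(r,plane(c,(322,r),32))
from scipy.spatial.transform import Rotation as Ro
s=ctrl.sense();q=s['ee_rot'];print(s['eef_pos'],Ro.from_quat([q[1],q[2],q[3],q[0]]).as_matrix().round(3).tolist())
```

```text
slope dx/dy -0.094 x@y=0 496.6411621267834 width 31.06007124853621 0.33588274025657694 res 0.15143094090574855
35 [495.9  19.5  32. ]
38 [496.1  17.5  32. ]
50 [496.8   9.5  32. ]
257 [ 511.6 -155.4   32. ]
260 [ 511.9 -158.3   32. ]
262 [ 512.  -160.3   32. ]
[ 508.1 -103.4  121.9] [[-0.089, 0.996, -0.011], [0.996, 0.089, 0.007], [0.008, -0.011, -1.0]]
```

View pics/w10.png

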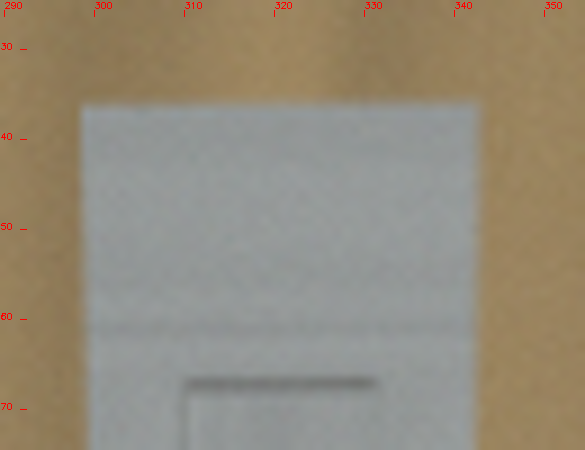

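Request:
move_arm(series=[[-0.011,-0.007,-0.005,-0.1,-0.1,3.5,1],[-0.011,-0.007,-0.005,-0.2,-0.15,7,1],[-0.011,-0.007,-0.005,-0.2,-0.15,10,1],[-0.011,-0.007,-0.005,-0.2,-0.15,11.4,1],[-0.011,-0.007,-0.005,-0.2,-0.15,11.5,1]])

```text
time_s: 6.05
eef_pos: [504.2, -102.8, 4.8]
ee_rot: [-0.002, 0.672, 0.74, -0.0]
force: [-0.6, 0.2, 0.1]
grip_width: 0.996
```

Request:
move_arm(series=[[0,0,0,0,0,0,1]])

```text
time_s: 6.13
eef_pos: [504.7, -102.1, 5.4]
ee_rot: [-0.002, 0.672, 0.741, -0.0]
force: [0.4, -0.4, 1.3]
grip_width: 1.001
```

```bash
cat > st.py <<'E'
from tube import *
from scipy.spatial.transform import Rotation as Ro
def st():
    s=ctrl.sense();q=s['ee_rot'];print(s['time_s'],s['eef_pos'],s['force'],s['grip_width']);M=Ro.from_quat([q[1],q[2],q[3],q[0]]).as_matrix();print(M.round(4).tolist());return s,M
E
python3 -c "
from st import *
st()"
```

```text
6.1333 [ 504.7 -102.1    5.4] [ 0.4 -0.4  1.3] 1.0011547204167865
[[-0.0972, 0.9953, -0.0035], [0.9953, 0.0972, 0.0026], [0.0029, -0.0032, -1.0]]
```

Request:
move_arm(series=[[0,0,0,-0.2,0.15,0,1],[0,0,0,-0.3,0.15,0,0],[0,0,0,-0.3,0.15,0,0],[0,0,0,-0.3,0.15,0,0],[0,0,0,-0.3,0.15,0,0]], grip_force=60)

```text
time_s: 6.55
eef_pos: [506.7, -105.0, 5.9]
ee_rot: [-0.002, 0.672, 0.741, -0.0]
force: [-0.7, -0.5, 0.6]
grip_width: 0.454
```

Request:
move_arm(series=[[0,0,0,0,0,0,0],[0,0,0,0,0,0,0],[0,0,0,0,0,0,0],[0,0,0,0,0,0,0]])

```text
time_s: 6.88
eef_pos: [506.9, -105.1, 6.2]
ee_rot: [-0.002, 0.672, 0.741, -0.0]
force: [-1.1, -0.0, 3.9]
grip_width: 0.364
```

```bash
python3 -c "
from st import *
st()"
```

```text
6.8833 [ 506.9 -105.1    6.2] [-1.1 -0.   3.9] 0.3636328274136337
[[-0.0971, 0.9953, -0.0023], [0.9953, 0.0971, 0.002], [0.0022, -0.0021, -1.0]]
```

Request:
move_arm(series=[[0,0,0,0,0,-1.5,0],[0,0,0,0,0,-2.9,0],[0,0,-0.03,2,1.3,-2.9,0],[0,0,-0.06,4.5,2.8,-2.9,0],[0,0,-0.1,7,4.4,-2.9,0]])

```text
time_s: 7.3
eef_pos: [544.0, -30.5, 35.1]
ee_rot: [-0.002, 0.634, 0.773, -0.0]
force: [0.8, -0.8, -2.7]
grip_width: 0.365
```

```bash
python3 -c "
from st import *
s,M=st()
print(M.T@(np.array([563.7,8.3,35.2])-s['eef_pos']))
t=np.array([-.229,.9734,0]);T=np.stack([t,[.9734,.229,0],[0,0,-1]],1)
print((Ro.from_matrix(M.T@T)).as_rotvec().round(4).tolist())"
```

```text
7.3 [544.  -30.5  35.1] [ 0.8 -0.8 -2.7] 0.36474756657019214
[[-0.1959, 0.9806, -0.0029], [0.9806, 0.1959, 0.0022], [0.0027, -0.0024, -1.0]]
[34.2 27.  -0.1]
[-0.0024, -0.0028, -0.0339]
```

Request:
move_arm(series=[[0,0,-0.02,1.5,1.2,0,0],[0,0,-0.034,3,2.4,0,0],[0,0,-0.034,3.4,2.7,0,0],[0,0,-0.034,3.4,2.7,0,0]])

```text
time_s: 7.63
eef_pos: [563.7, 9.1, 34.6]
ee_rot: [-0.002, 0.62, 0.784, -0.0]
force: [0.5, 0.4, -2.9]
grip_width: 0.362
```

```bash
python3 -c "
from st import *
c=cap('wrist','w11')
crop(c,240,0,440,140,4,'w12')
s,M=st()
d=cap('side');crop(d,230,240,360,340,6,'d1')
d=cap('scene');crop(d,310,170,450,240,5.5,'s9')
"
```

```text
7.6833 [563.4   8.1  34.6] [ 0.4 -0.8 -2. ] 0.36312550770558116
[[-0.2296, 0.9733, -0.0039], [0.9733, 0.2296, 0.0021], [0.003, -0.0033, -1.0]]
```

View pics/w11.png

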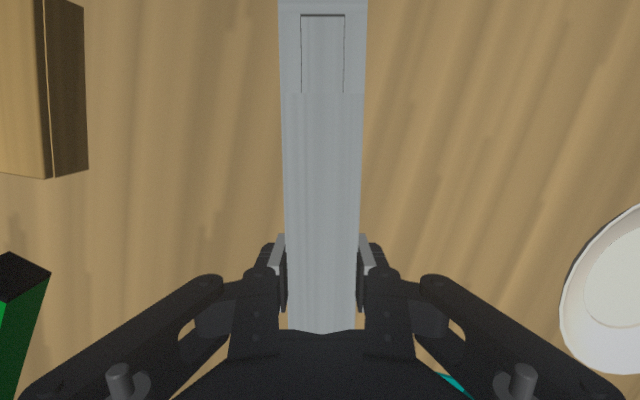

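View pics/w12.png

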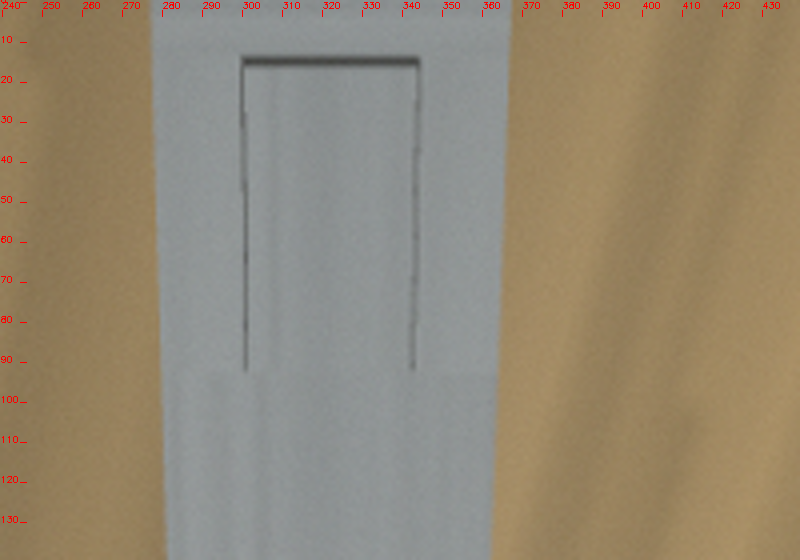

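View pics/d1.png

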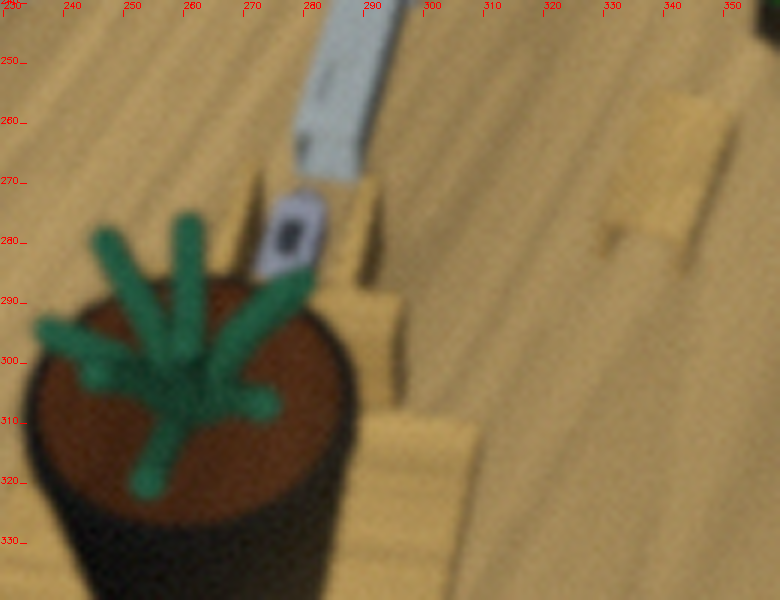

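View pics/s9.png

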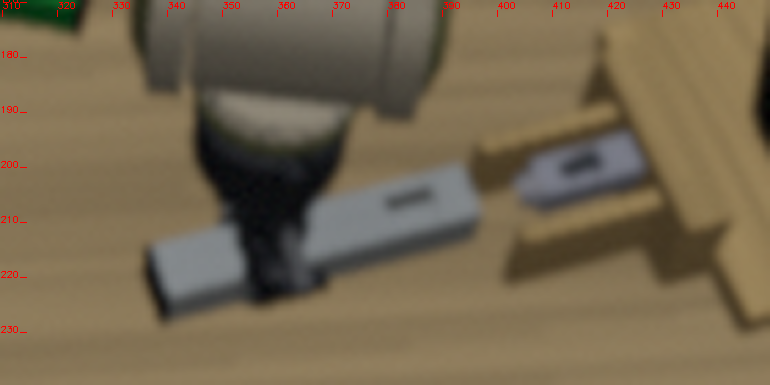

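The tube is held straight in front of the stub with its hole up. In the scene view its mouth is at (396,208) and the nose at (403,203). I check its lateral line, pitch and height.

```bash
python3 -c "
from st import *
c=cap('wrist')
f=c['frame'].astype(int)
P=[]
for r in range(10,230,10):
    row=f[r,255:390]; i=np.where((row[:,2]-row[:,0])>-8)[0]+255
    A=plane(c,(i.min()-.5,r),61);B=plane(c,(i.max()+.5,r),61);m=(A+B)/2
    P.append([r,i.min(),i.max(),m[0],m[1],np.linalg.norm(A-B)])
P=np.array(P);print(P[::3])
k=np.polyfit(P[:,4],P[:,3],1);print(k)
for y in (125,200): print('tube x',np.polyval(k,y),'stub',567.06-.2353*y)
st()
s=cap('scene');d=cap('side')
print('mouth top corners', tri(s,(393.5,199.8),d,(288,269)))
print(tri(s,(395.5,207.5),d,(277.5,264)))
"
```

```text
[[ 10.  278.  366.  539.3 108.5  31.5]
 [ 40.  279.  365.  541.6  98.9  31.5]
 [ 70.  280.  364.  543.9  89.   31.5]
 [100.  281.  363.  546.3  78.6  31.5]
 [130.  282.  361.  548.7  67.7  31.1]
 [160.  283.  360.  551.4  56.3  31.1]
 [190.  284.  359.  554.2  44.3  31.2]
 [220.  285.  358.  557.2  31.6  31.2]]
[ -0.2 564.5]
tube x 535.4878657027023 stub 537.6474999999999
tube x 518.055823694006 stub 520.0
7.8333 [563.4   7.2  35. ] [-0.2 -0.1 -2.7] 0.3639297686743433
[[-0.2279, 0.9737, -0.0034], [0.9737, 0.2279, 0.0021], [0.0028, -0.0028, -1.0]]
mouth top corners (array([516.5, 132.7,  45.5]), np.float64(7.72789653674384))
(array([548.4, 133.1,  53.8]), np.float64(9.353069616623829))
```

The tube line is parallel to the stub (slope −0.232 against −0.235) but about 2 mm towards −x. I shift it by +2 mm along tool y and start in.

Request:
move_arm(series=[[0,0,-0.002,0,0.2,0,0],[0,0,-0.002,0.8,0.2,0,0],[0,0,-0.002,1.6,0.2,0,0],[0,0,-0.002,2.2,0.2,0,0],[0,0,-0.002,2.2,0.2,0,0]])

```text
time_s: 8.35
eef_pos: [559.9, 30.7, 35.1]
ee_rot: [-0.002, 0.62, 0.785, -0.0]
force: [1.1, 0.2, -1.9]
grip_width: 0.361
```

```bash
python3 -c "
from st import *
st()
d=cap('side');crop(d,230,220,360,300,6,'d2')
d=cap('scene');crop(d,330,170,450,240,6,'s10')
"
```

```text
8.35 [559.9  30.7  35.1] [ 1.1  0.2 -1.9] 0.36082607198163236
[[-0.2313, 0.9729, -0.0036], [0.9729, 0.2313, 0.0024], [0.0032, -0.0029, -1.0]]
```

View pics/d2.png

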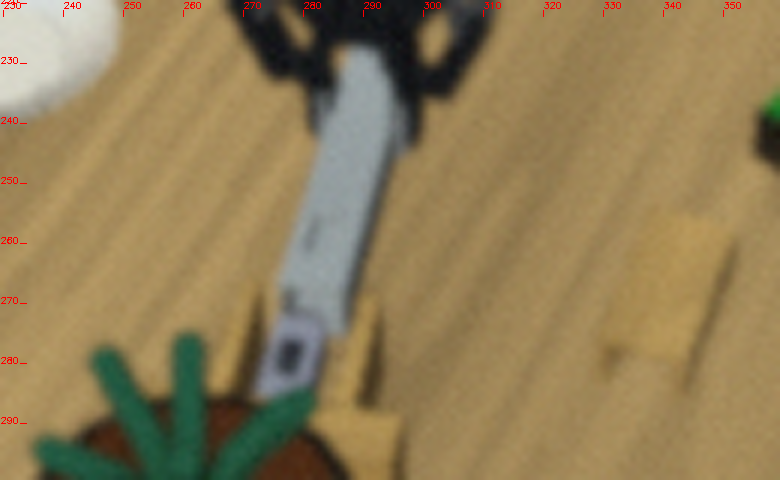

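View pics/s10.png

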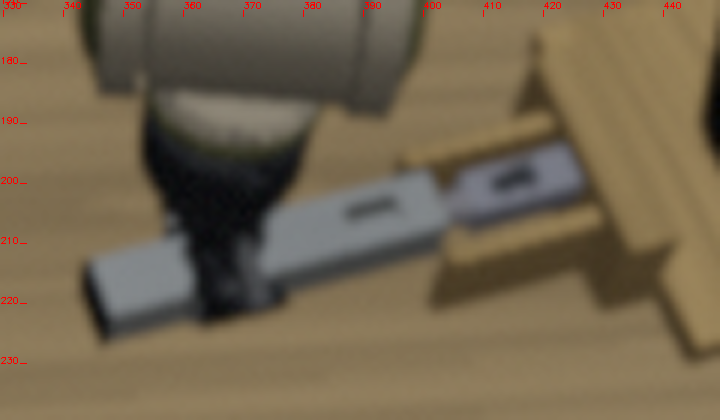

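The nose is entering the mouth, with the tube between the cheeks in both views. I push on gently and watch the force.

Request:
move_arm(series=[[0,0,0,0.5,0,0,0],[0,0,0,1.0,0,0,0],[0,0,0,1.5,0,0,0]])

```text
time_s: 8.7
eef_pos: [556.8, 44.6, 35.2]
ee_rot: [-0.002, 0.62, 0.784, -0.0]
force: [-0.1, 0.3, -2.1]
grip_width: 0.364
```

Request:
move_arm(series=[[0,0,0,0.4,0,0,0],[0,0,0,0.8,0,0,0],[0,0,0,0.8,0,0,0]])

```text
time_s: 8.95
eef_pos: [554.7, 53.2, 35.3]
ee_rot: [-0.002, 0.62, 0.785, -0.0]
force: [0.2, 0.3, -1.9]
grip_width: 0.36
```

```bash
python3 -c "
from st import *
s,M=st();print(M.T@s['force'],s['wrist_torque'])
p=s['eef_pos'];print('stubline x at tcp y',567.06-.2353*p[1], 'root dist',np.hypot(p[0]-513.4,p[1]-222)-124.5)
d=cap('side');crop(d,230,220,360,300,6,'d3')
d=cap('scene');crop(d,330,170,450,240,6,'s11')
"
```

```text
8.95 [554.7  53.2  35.3] [ 0.2  0.3 -1.9] 0.359990579179357
[[-0.2313, 0.9729, -0.0033], [0.9729, 0.2313, 0.0022], [0.0029, -0.0027, -1.0]]
[0.3 0.3 1.9] [-0.1 -0.  -0.1]
stubline x at tcp y 554.5412697930957 root dist 49.27476208592191
```

View pics/d3.png

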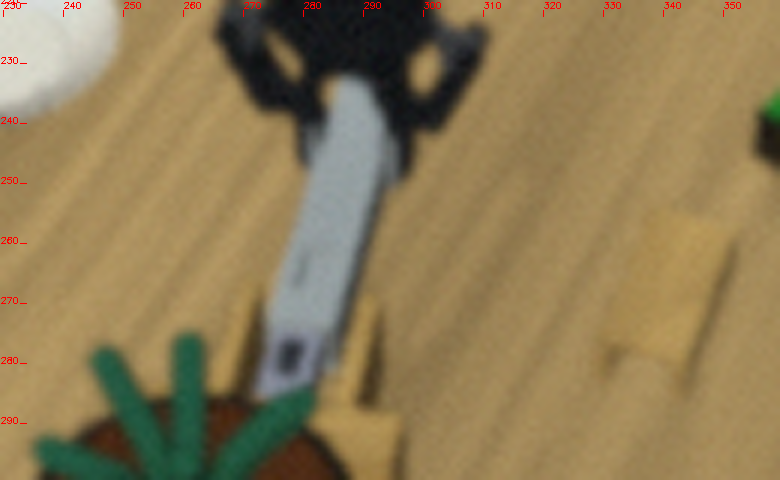

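View pics/s11.png

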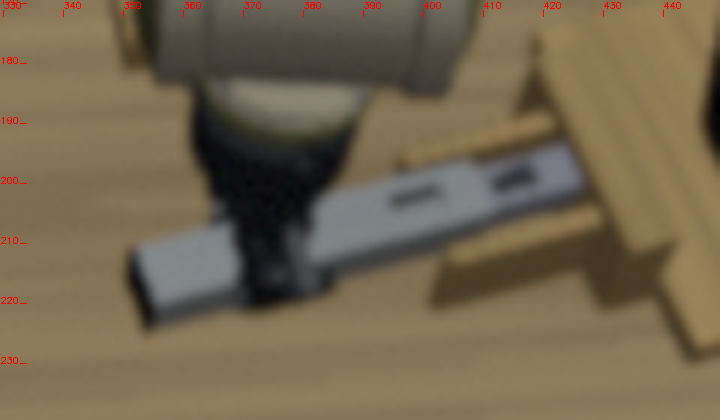

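The mouth is over the stub's straight part with no contact force, about 49 mm from home. I continue onto the catch.

Request:
move_arm(series=[[0,0,0,0.5,0,0,0],[0,0,0,1.0,0,0,0],[0,0,0,1.5,0,0,0]])

```text
time_s: 9.3
eef_pos: [551.6, 67.3, 35.4]
ee_rot: [-0.002, 0.62, 0.784, -0.0]
force: [1.2, -1.0, -1.6]
grip_width: 0.36
```

Request:
move_arm(series=[[0,0,0,0.5,0,0,0],[0,0,0,1.0,0,0,0],[0,0,0,1.5,0,0,0]])

```text
time_s: 9.55
eef_pos: [548.1, 82.5, 35.7]
ee_rot: [-0.002, 0.62, 0.784, 0.0]
force: [0.7, -1.2, -0.3]
grip_width: 0.361
```

```bash
python3 -c "
from st import *
s,M=st();print(M.T@s['force'],s['wrist_torque'])
p=s['eef_pos'];print('stubline x at tcp y',567.06-.2353*p[1], 'root dist',np.hypot(p[0]-513.4,p[1]-222)-124.5)
d=cap('side');crop(d,230,220,360,300,6,'d4')
d=cap('scene');crop(d,330,170,450,240,6,'s12')
"
```

```text
9.55 [548.1  82.5  35.7] [ 0.7 -1.2 -0.3] 0.36065724942016614
[[-0.2306, 0.973, -0.0023], [0.973, 0.2307, 0.0019], [0.0024, -0.0018, -1.0]]
[-1.3  0.4  0.3] [ 0.  -0.1 -0. ]
stubline x at tcp y 547.6366437932701 root dist 19.195420083989433
```

View pics/s12.png

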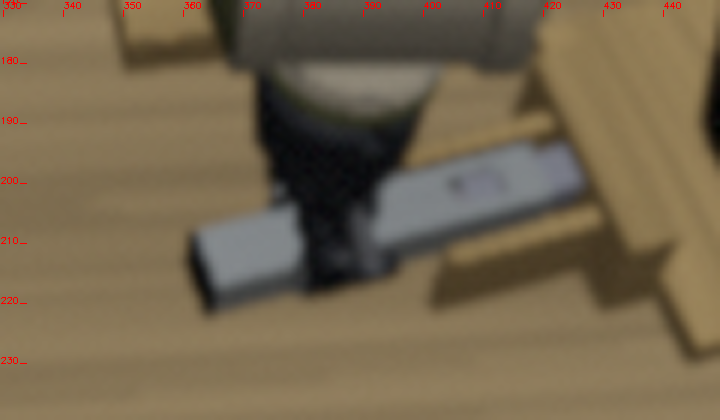

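The hole now shows the stub's lilac steel, and the mouth is about 19 mm from the block. I keep pushing until it meets the block.

Request:
move_arm(series=[[0,0,0,0.5,0,0,0],[0,0,0,1.0,0,0,0],[0,0,0,1.4,0,0,0]])

```text
time_s: 9.9
eef_pos: [544.5, 97.1, 35.6]
ee_rot: [-0.002, 0.62, 0.785, 0.0]
force: [0.7, -1.1, 0.3]
grip_width: 0.364
```

Request:
move_arm(series=[[0,0,0,0.2,0,0,0],[0,0,0,0.5,0,0,0],[0,0,0,0.5,0,0,0]])

```text
time_s: 10.15
eef_pos: [543.1, 102.3, 35.5]
ee_rot: [-0.002, 0.62, 0.785, -0.0]
force: [-0.1, -0.6, -2.0]
grip_width: 0.369
```

```bash
python3 -c "
from st import *
s,M=st();print(M.T@s['force'],s['wrist_torque'])
p=s['eef_pos'];print('stubline x at tcp y',567.06-.2353*p[1], 'root dist',np.hypot(p[0]-513.4,p[1]-222)-124.5)
d=cap('side');crop(d,230,220,360,300,6,'d5')
d=cap('scene');crop(d,330,170,450,240,6,'s13')
"
```

```text
10.15 [543.1 102.3  35.5] [-0.1 -0.6 -2. ] 0.3689850237163468
[[-0.2319, 0.9727, -0.0029], [0.9727, 0.2319, 0.0022], [0.0028, -0.0024, -1.0]]
[-0.5 -0.2  2. ] [-0.1  0.   0. ]
stubline x at tcp y 542.9816605941062 root dist -1.192986155493216
```

View pics/s13.png

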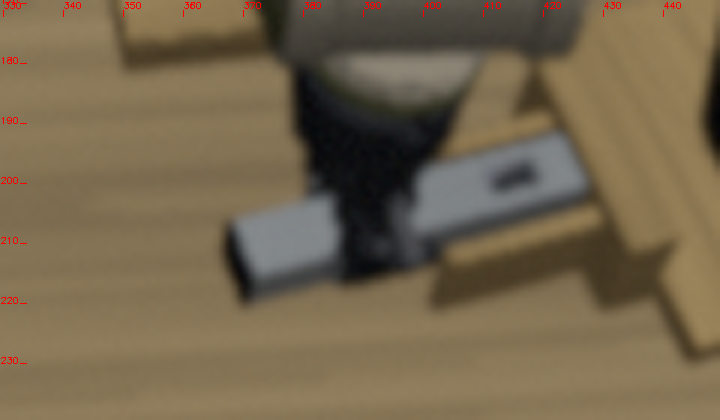

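The dark catch now shows in the hole at (413,199). I press on in small steps until the block resists.

Request:
move_arm(series=[[0,0,0,0.2,0,0,0],[0,0,0,0.3,0,0,0],[0,0,0,0.3,0,0,0]])

```text
time_s: 10.5
eef_pos: [543.4, 102.7, 35.7]
ee_rot: [-0.0, 0.62, 0.785, -0.001]
force: [2.7, -14.4, 0.2]
grip_width: 0.364
```

Request:
move_arm(series=[[0,0,0,0.2,0,0,0],[0,0,0,0.3,0,0,0],[0,0,0,0.3,0,0,0]])

```text
time_s: 10.75
eef_pos: [543.6, 102.7, 36.1]
ee_rot: [0.002, 0.619, 0.785, -0.002]
force: [2.7, -18.9, 0.1]
grip_width: 0.36
```

Resistance rose to 19 N with no further travel, so the mouth is against the block. I ease the load, open and back away upwards.

Request:
move_arm(series=[[0,0,0,-0.1,0,0,0],[0,0,0,-0.1,0,0,0.6],[0,0,0,-0.1,0,0,1],[0,0,0,-0.1,0,0,1],[0,0,0,-0.1,0,0,1]])

```text
time_s: 11.17
eef_pos: [543.8, 102.0, 36.1]
ee_rot: [0.002, 0.619, 0.785, -0.002]
force: [0.1, -1.0, -0.1]
grip_width: 0.91
```

Request:
move_arm(series=[[0,0,0,0,0,0,1],[0,0,0,0,0,0,1],[0,0,0,0,0,-3,1],[0,0,0,0,0,-6,1],[0,0,0,-1,0,-10,1]])

```text
time_s: 11.58
eef_pos: [544.6, 94.0, 135.7]
ee_rot: [0.0, 0.618, 0.786, -0.003]
force: [0.3, -0.5, -0.5]
grip_width: 1.0
```

Request:
move_arm(series=[[0,0,0,0,0,-3,1],[0,0,0,0,0,-5,1],[0,0,0,0,0,-5,1]])

```text
time_s: 11.83
eef_pos: [546.5, 94.4, 190.3]
ee_rot: [0.003, 0.618, 0.786, -0.001]
force: [-0.4, -0.6, 0.3]
grip_width: 0.996
```

```bash
python3 -c "
from st import *
s,M=st()
c=cap('wrist','w20');crop(c,240,0,440,150,4,'w21')
d=cap('scene');crop(d,340,160,460,240,6,'s20');cv2.imwrite('pics/s21.png',d['frame'][:,:,::-1])
"
```

```text
11.8333 [546.5  94.4 190.3] [-0.4 -0.6  0.3] 0.9962376100890051
[[-0.2352, 0.9719, 0.0038], [0.9719, 0.2352, -0.0056], [-0.0063, 0.0024, -1.0]]
```

View pics/w20.png

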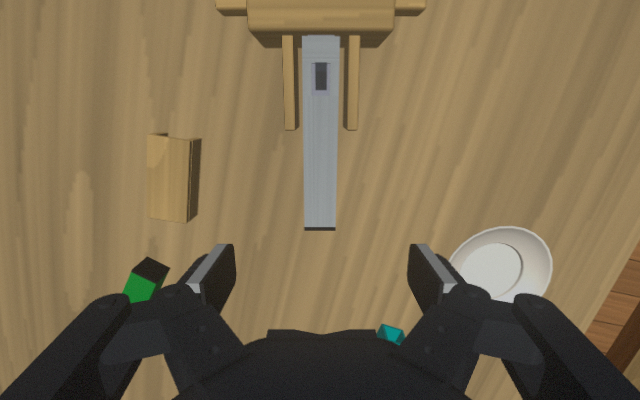

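View pics/w21.png

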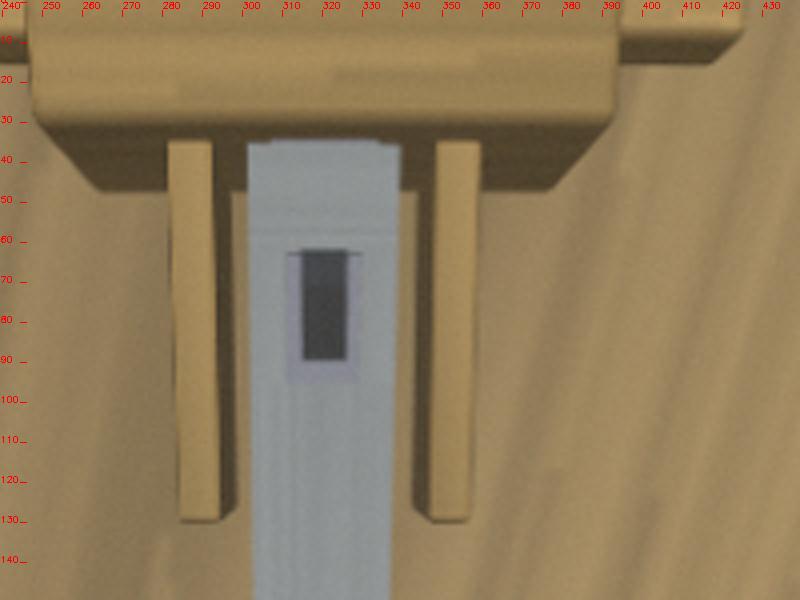

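View pics/s21.png

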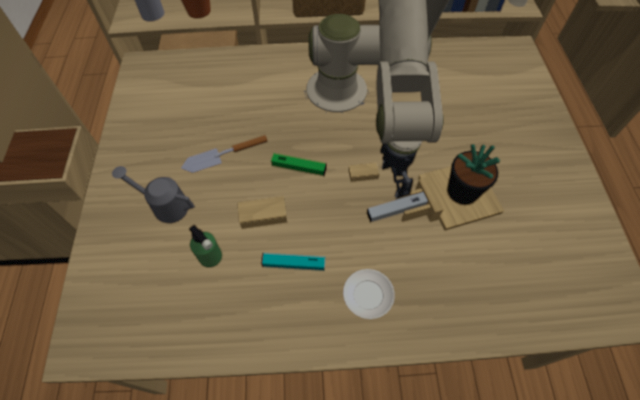

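```bash
python3 -c "
from st import *
c=cap('wrist')
t=np.array([-.229,.9734]);r=np.array([513.4,222])
def at(s,z): return proj(c,np.r_[r-s*t,z])[0]
for n,s,z in [('root z61',0,61),('root z56',0,56),('block top',0,70),('block bottom',0,0),('hole 21',21,61),('hole 48',48,61),('tongue23 up',23,64),('tongue23 down',23,56.5),('tongue 46',46,56.5),('end top',180,61),('cheek end',81,56)]: print(n,at(s,z))
f=c['frame'].astype(int)
print(f[26:48,320].tolist());print(f[24:50,287].sum(1))
"
```

```text
root z61 [321.9  34.2]
root z56 [322.   35.7]
block top [321.9  31.3]
block bottom [322.   49.4]
hole 21 [321.8  61.5]
hole 48 [321.5  95. ]
tongue23 up [321.7  63.4]
tongue23 down [321.7  64.8]
tongue 46 [321.5  92.9]
end top [320.5 235.8]
cheek end [321.3 133.3]
[[146, 122, 81], [129, 106, 66], [117, 97, 60], [105, 87, 53], [91, 75, 48], [78, 67, 43], [79, 66, 46], [82, 72, 52], [106, 99, 93], [138, 140, 144], [141, 145, 145], [141, 144, 143], [143, 147, 146], [141, 145, 143], [141, 147, 144], [144, 148, 147], [143, 147, 147], [145, 150, 149], [143, 146, 146], [144, 148, 148], [142, 148, 147], [144, 149, 147]]
[366 355 343 314 282 249 213 177 190 188 225 349 386 389 384 395 390 391
 397 381 387 383 383 390 389 386]
```

The catch is up, but the tube edges sit 1–2 px low and a sliver of the stub shows at the mouth. It seems to have backed off about 1.5 mm when I eased and released. I'll press on the cap end with shut fingers to seat it, so that nothing drags on release.

Request:
move_arm(series=[[0.004,0.006,0,-3,-0.2,0,0],[0.004,0.006,0,-6,-0.3,1,0],[0.004,0.006,0,-8,-0.4,4,0],[0.004,0.006,0,-8,-0.4,8,0],[0.004,0.006,0,-8,-0.4,11,0]])

```text
time_s: 12.4
eef_pos: [557.2, 14.2, 71.4]
ee_rot: [-0.006, 0.619, 0.785, -0.004]
force: [-0.5, 0.4, -1.1]
grip_width: 0.3
```

Request:
move_arm(series=[[0,0,0,0,0,0,0],[0,0,0,0,0,0,0],[0,0,0,0,0,0,0]])

```text
time_s: 12.65
eef_pos: [557.7, 14.3, 72.4]
ee_rot: [-0.005, 0.619, 0.785, -0.004]
force: [-0.1, 0.0, -0.2]
grip_width: 0.005
```

```bash
python3 -c "
from st import *
s,M=st();c=cap('wrist','w22');print(M.T@(np.array([560.3,22.4,32])-s['eef_pos']))
"
```

```text
12.65 [557.7  14.3  72.4] [-0.1  0.  -0.2] 0.0045794821722938955
[[-0.2335, 0.9723, -0.0137], [0.9723, 0.2336, 0.0001], [0.0033, -0.0133, -0.9999]]
[ 7.2  4.9 40.3]
```

View pics/w22.png

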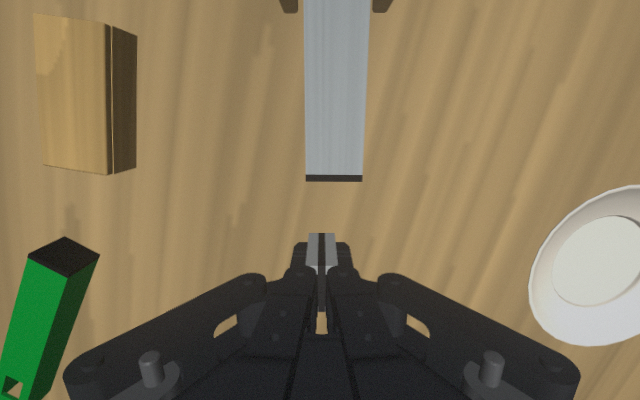

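The shut fingers at column 320 stand behind the cap at (334,180), about 6 mm off centre. I shift across, go down and push.

Request:
move_arm(series=[[0,0,0,0,0.4,1,0],[0,0,0,0,0.6,3,0],[0,0,0,0,0.6,4,0],[0,0,0,0.5,0.6,4,0],[0,0,0,1.0,0.6,4,0]])

```text
time_s: 13.12
eef_pos: [561.2, 25.7, 33.2]
ee_rot: [-0.005, 0.619, 0.785, -0.004]
force: [-0.4, -0.8, 1.3]
grip_width: -0.003
```

Request:
move_arm(series=[[0,0,0,0,0,0,0]])

```text
time_s: 13.2
eef_pos: [561.3, 26.8, 34.0]
ee_rot: [-0.004, 0.619, 0.786, -0.004]
force: [0.3, 0.5, 0.5]
grip_width: 0.002
```

```bash
python3 -c "
from st import *
s,M=st();c=cap('wrist','w23');p=s['eef_pos'];print('tcp dist to root',np.hypot(p[0]-513.4,p[1]-222),567.06-.2353*p[1])
"
```

```text
13.2 [561.3  26.8  34. ] [0.3 0.5 0.5] 0.002015771036705092
[[-0.2343, 0.9721, -0.0115], [0.9722, 0.2343, -0.0001], [0.0026, -0.0111, -0.9999]]
tcp dist to root 201.03123971299024 560.7652131077509
```

View pics/w23.png

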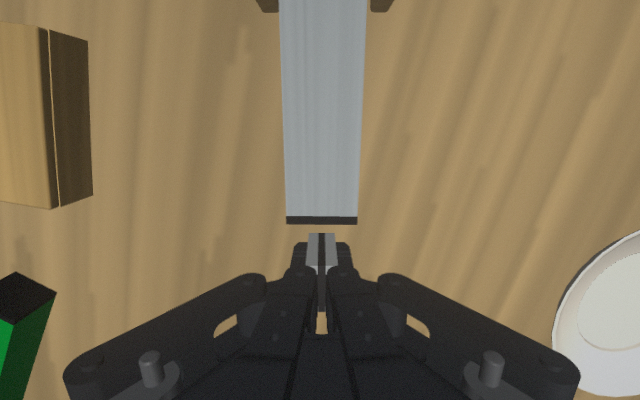

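Fingers and tube are now both centred at column 321. I advance to contact.

Request:
move_arm(series=[[0,0,0,0.3,0,0,0],[0,0,0,0.6,0,0,0],[0,0,0,0.7,0,0,0]])

```text
time_s: 13.5
eef_pos: [560.0, 33.7, 34.6]
ee_rot: [-0.004, 0.619, 0.786, -0.003]
force: [-1.5, -0.5, -0.2]
grip_width: -0.0
```

Request:
move_arm(series=[[0,0,0,0.2,0,0,0],[0,0,0,0.3,0,0,0],[0,0,0,0.3,0,0,0]])

```text
time_s: 13.75
eef_pos: [559.2, 36.8, 34.7]
ee_rot: [-0.004, 0.619, 0.786, -0.003]
force: [0.1, 0.2, 0.2]
grip_width: -0.002
```

Request:
move_arm(series=[[0,0,0,0.2,0,0,0],[0,0,0,0.3,0,0,0]])

```text
time_s: 13.92
eef_pos: [559.6, 38.0, 35.2]
ee_rot: [-0.002, 0.618, 0.786, -0.004]
force: [3.6, -14.3, 0.4]
grip_width: -0.005
```

Request:
move_arm(series=[[0,0,0,0.3,0,0,0],[0,0,0,0.4,0,0,0],[0,0,0,0.4,0,0,0]])

```text
time_s: 14.17
eef_pos: [560.9, 38.4, 36.3]
ee_rot: [0.002, 0.618, 0.786, -0.004]
force: [4.3, -19.5, 1.0]
grip_width: -0.0
```

Request:
move_arm(series=[[0,0,0,0.3,0,0,0],[0,0,0,0.4,0,0,0]])

```text
time_s: 14.33
eef_pos: [562.0, 38.8, 37.4]
ee_rot: [0.006, 0.618, 0.786, -0.005]
force: [5.7, -23.6, 1.4]
grip_width: 0.004
```

Request:
move_arm(series=[[0,0,0,-1,0,0,0],[0,0,0,-3,0,0,0],[0,0,0,-3,0,-3,0],[0,0,0,-3,0,-7,0],[0,0,0,-2,0,-11,0]])

```text
time_s: 14.75
eef_pos: [566.0, 19.6, 148.4]
ee_rot: [0.005, 0.619, 0.785, -0.006]
force: [0.6, -0.2, -0.3]
grip_width: 0.0
```

Request:
move_arm(series=[[-0.01,0,0,3,0,-2,0.5],[-0.01,0,0,6,0,-3,0.7],[-0.01,0,0,7.5,0,-4,1],[-0.01,0,0,7.5,0,-4,1],[-0.01,0,0,7.5,0,-4,1]])

```text
time_s: 15.17
eef_pos: [548.6, 93.3, 187.4]
ee_rot: [0.009, 0.619, 0.786, -0.001]
force: [1.2, -0.8, -0.7]
grip_width: 0.709
```

```bash
python3 -c "
from st import *
s,M=st()
c=cap('wrist','w24');crop(c,240,0,440,150,4,'w25')
t=np.array([-.229,.9734]);r=np.array([513.4,222])
def at(s,z): return proj(c,np.r_[r-s*t,z])[0]
for n,s,z in [('root z61',0,61),('root z56',0,56),('block top',0,70),('block bottom',0,0),('hole 21',21,61),('hole 48',48,61),('tongue23 up',23,64),('tongue23 down',23,56.5),('tongue 46',46,56.5),('end top',180,61),('cheek end',81,56)]: print(n,at(s,z))
d=cap('side');crop(d,220,200,350,300,6,'d25')
"
```

```text
15.1667 [548.6  93.3 187.4] [ 1.2 -0.8 -0.7] 0.7086671955981012
[[-0.2344, 0.9721, 0.0117], [0.972, 0.2345, -0.0129], [-0.0153, 0.0084, -0.9998]]
root z61 [315.8  29.9]
root z56 [315.8  31.4]
block top [315.7  27. ]
block bottom [316.3  45.3]
hole 21 [315.7  57.4]
hole 48 [315.7  91.1]
tongue23 up [315.7  59.3]
tongue23 down [315.8  60.7]
tongue 46 [315.7  89. ]
end top [315.5 232. ]
cheek end [315.7 129.5]
```

View pics/w25.png

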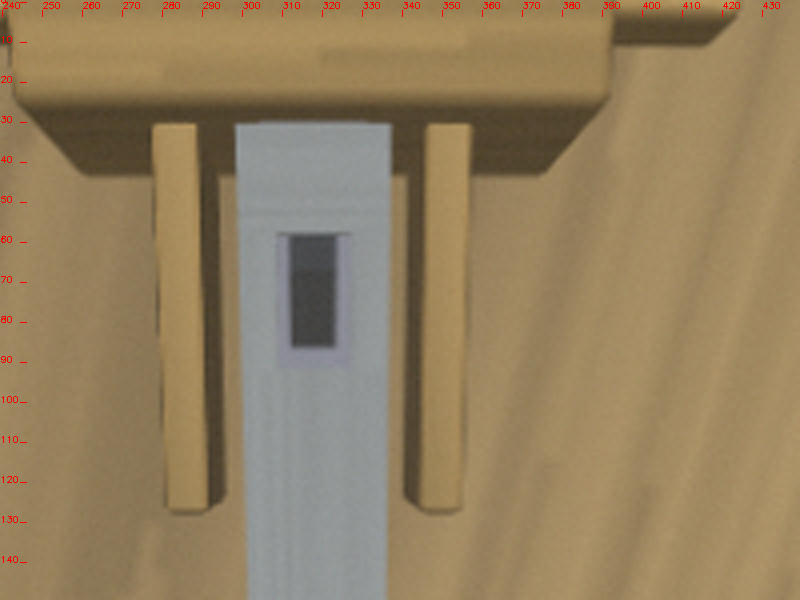

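View pics/d25.png

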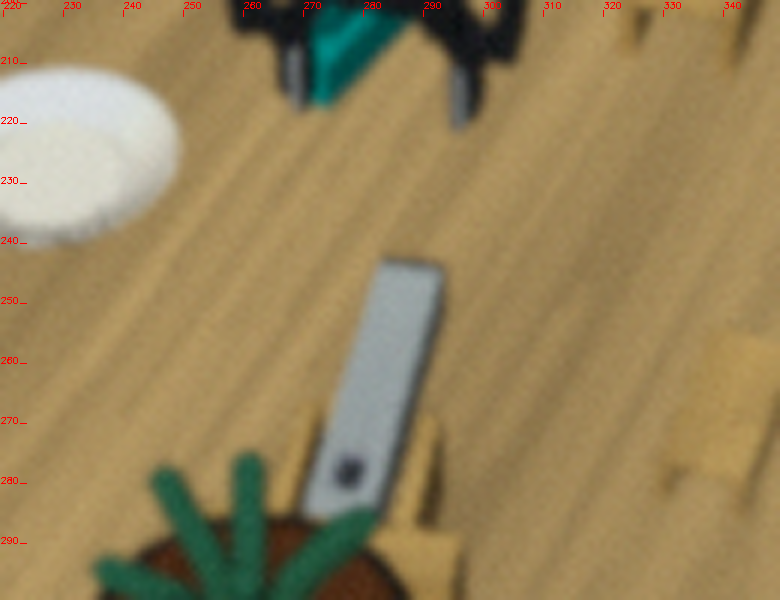

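Now the mouth edge (row 30) lines up with where the cheeks meet the block, and the stub sliver is almost gone. The catch stands up in the hole. The 1 px left fits the free end drooping within the 1.5 mm play. I compare the bystanders before and after, then hand in.

```bash
python3 -c "
from st import *
d=cap('scene');a=cv2.imread('pics/scene0.png')[:,:,::-1]
D=np.abs(d['frame'].astype(int)-a).max(2)
for n,(x0,y0,x1,y1) in dict(can=(110,160,195,225),spray=(185,222,225,270),saucer=(340,265,398,322),trowel=(180,132,270,175),teal=(258,250,328,272),cubby=(235,195,283,228),pot=(445,145,502,225)).items(): print(n,(D[y0:y1,x0:x1]>40).sum())
s,M=st()
job.finish_job()
"
```

```text
can 0
spray 0
saucer 0
trowel 0
teal 0
cubby 0
pot 0
15.3167 [548.5  92.1 186.4] [ 0.1  0.  -0.6] 0.9475989949248309
[[-0.2321, 0.9726, 0.0096], [0.9726, 0.2322, -0.0129], [-0.0147, 0.0063, -0.9999]]
the job is handed in; nothing more can be done
```

The tube is on the caddy's stub, hole up, with the catch standing in the hole. The gripper is clear of everything. I handed the job in at 15.3 s.

**What I did:** I slid the grey tube out of the cubby and put it down. I took it again about 125 mm from its mouth, lifted it 29 mm, lined it up with the stub and pushed until the block resisted (19 N). After letting go, I saw it had backed off about 1.5 mm, so I pressed its cap end with shut fingers (24 N) to seat it again.

**Last checks:**
- **Catch and fit:** the wrist view shows the dark catch up in the hole and the mouth at the block.
- **Remaining gap:** the mouth's top edge still reads about 0.5–1 mm from the block. I put this down to the free end drooping within the 1.5 mm play, but did not prove it. I did no pull test, so as not to shift the tube again.
- **Other things:** the scene view shows no change at the can, spray bottle, saucer or trowel, nor at the cubby, pot or teal tube. I did not compare the green tube.
- **Disagreement:** heights found from the scene and wrist views together scattered by several mm: 44–58 mm for the stub's top, against the expected 56.5 mm. I relied on the wrist view, where the stub's known width and length came out right. I therefore took the heights themselves from the task text.

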